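Refit the washed vegetable cutter: seat the blade grid, then hold the lever for pinning

ROBOT

A 7-joint arm with a two-finger parallel gripper is mounted at the origin on a cart in front of the work surface, level with it; the furniture and walls round the work are solid. World frame = base frame: x ahead of the robot, y to its left, z up, the work surface at z = 0. Lengths are in mm, angles in degrees, forces in N, time in s.
With the tool pointing down it reaches from about 425 to 875 mm from the base axis. Payload 8.4 kg.
Tool frame: the origin (TCP) lies on the centre line of the jaws, within the pads' length; the fingertips stand nose_length ahead of it and the grasp point (between the pads) lies 5 mm behind it (nose_length is the distance from the TCP to the fingertips, in mm); z points along the fingers, y is the line along which they close (so a half turn about z gives the same grasp; the last joint's range is limited). The gripper opens to 85 mm and grips with 20 to 120 N. Pads are 22 mm wide; open, the fingers measure 114 mm over their backs; the gripper's body (76 mm by 85 mm) begins 54 mm behind the grasp point. The pads swing forward as they close: fully open they stand 13 mm farther back than shut.
Start: joints at [-80.799, 19.091, 2.286, 83.961, -0.768, 76.965, -3.352], TCP at [166.98, 628.158, 245.308] pointing down, gripper open.
Joint ranges: [-147.57, 147.57], [-21.85, 119.76], [-74.77, 79.35], [14.55, 137.4], [-85.83, 265.84], [4.83, 119.75], [-152.11, 152.11]. Speed limits (degrees/s): [127.2, 127.2, 159.86, 159.86, 180, 180, 180].

INTERFACE

Orientations are given as a 3x3 rotation matrix whose columns are the frame's x, y, z axes.
In Python, from bench import goto, movel, move_j, set_gripper, sleep, solve_ik, read_state, capture, IKError, sign_off, nose_length gives the robot as it stands. Calls block until the motion is done:
- goto(position, orientation): joint-space move of the TCP to a pose.
- movel(position, max_speed=150, attitude=None): straight line of the TCP; attitude=None keeps the orientation; max_speed is the mean speed in mm/s.
- move_j(angles): joint-space move.
- set_gripper(opening, strength=None): finger opening in mm; strength is the grip in N (None keeps the last); returns when the fingers have stopped.
- sleep(seconds).
- solve_ik(position, orientation): joint angles nearest the present ones, or None.
- read_state(): the state.
- capture(name): name is "side" or "top"; returns a dict with "frame" (480x640x3 uint8, blue, green, red), "range_z" (480x640 float32, mm along the optical axis (not along the pixel's ray), 0 where there is no reading), "vertical_fov" (degrees; the focal length in pixels is half the picture's height over the tangent of half this angle, whatever the lens; pixels are square), "cx", "cy" (the principal point, pixels), "R" (3x3) and "t" (3): a world point X has camera coordinates R X + t. Camera axes: x right, y down, z forward; pixel columns grow to the right and rows downward; lengths in mm; the calibration is good to about 2 mm. A picture is of the moment at which its call begins.
A pose or a line that the arm cannot do raises IKError and nothing moves.
- sign_off(): hands the job in; it is judged then, once.
The state is a dict: "clock": time; "q": joint angles; "dq": joint speeds; "tau": joint torques, N m; "tool_pos": TCP position; "eef_rot": TCP orientation; "wrist_force": force on the tool from outside, world axes, zero at the start; "moment": the same for the moment, N m; "width": finger opening in mm; "gripper_force": force on a finger pad.
Only numpy, scipy, OpenCV 4.12 (cv2) and the standard library are available. Lean on these libraries where they do the work, as an engineer would, in place of code of your own. Each camera call takes 0.05 s, during which the arm holds its last target. There are 200 camera calls.

TASK

Put the washed vegetable cutter back together: first lower the blade grid over the two dowels on the cutter's bed until it lies flush, without dropping it, and let it go. Then pick up the lever at its balance point and hold it level, untouched by anything but the gripper, a few centimetres above the cutter's fork, with its eye over the slot of the fork and its pusher over the grid, so that I can guide it down and fit the pivot pin. Finish while still holding it there, and do not disturb the onion, the lemon or the spice jar.

Things in the scene. Friction and masses are not known exactly. Their poses are not given: they have to be found in the camera images.
- cutter_bed (a point): Vegetable cutter, fixed: bare aluminium on a grey 250 x 130 mm foot plate. Centre of the top face of its bed, 75 mm above the worktop. x points to the fork, z up. Bed 124 mm along x, 58 wide, with a 46 mm chute. Two steel dowels, 9 mm thick, 18 tall, tapered tips, at x = -46 and +46 mm, y = 0. Yaw within 0.35 rad.
- cutter_fork (a point): Top of the cutter's fork, midway between its two upright cheeks: 88 mm along +x from the bed centre, 84 mm above the bed. Cheeks 9 mm thick, 28 mm along x, 24 mm apart in y; the slot between them is open upwards. Pivot hole 14 mm below this point. Axes as the cutter's.
- grid_mid (a point): Blade grid, loose (0.22 kg), flat on the white draining board (14 mm thick): its centre, 9 mm above its underside. Steel frame 60 x 60 mm, 18 tall, crossed blades inside; grip it across y (60 mm). Along x an 8 mm tall ear at each end (120 mm over both), each with a 12 mm through hole at x = -46 and +46 mm for a dowel. z up; fits either way round.
- lever_balance (a point): Lever, loose, standing on its pusher on the draining board: balance point (by length), mid-web, 52 mm above the pusher's underside. x points to the eye, black grip to -x as far as -179 mm, sloping up 38 mm. Web 16 mm thick (y), x = -26 to +33 mm, flanks free 24 mm below to 16 above. Pusher 46 mm square, centred at x = +9. 290 mm long, 0.8 kg; taken elsewhere it droops.
- lever_eye (a point): Centre of the lever's eye, a round aluminium boss 26 mm in diameter and 14 mm thick (along y) at the end of the lever, 97.5 mm along +x from the balance point and 2 mm below it. It goes between the fork's cheeks. Axes as the lever's; on the cutter the lever's x points the same way as the cutter's.
- onion: Brown onion, 85 mm across, 87 mm tall, left of the cutter. Origin at its underside. Leave it alone.
- lemon: Yellow lemon, 72 x 55 x 56 mm, left of the cutter. Origin at its underside. Leave it alone.
- spice: Spice jar with a green cap, 46 mm across, 106 mm tall, between the board and the cutter. Origin at its underside. Leave it alone.

How it is judged:
By the outcome, as a careful person would: the job done as asked, in the order asked, and still so for the second after the job is handed in, while the arm keeps its last pose, push and grip.
It also fails if it takes over 58 s, if anything falls off the work surface, if the arm or the gripper's body presses on something with over 40 N, if the wrist force passes 120 N, or if a joint passes its speed limit or range.

## Working session

There is one attempt and no reset: what is moved stays moved. The work goes in short steps, each a Python script; the robot and the scene stay as the last script left them, time stands still between calls to the robot, and variables do not carry over. Pictures are saved under pics/ and viewed, at most 10 in all, crops included, and the job is handed in when it is done.

```bash
ls; mkdir -p pics; cat > h.py <<'E'
import numpy as np, cv2
from bench import *
def K(c): return 240/np.tan(np.radians(c["vertical_fov"]/2))
def world(c):
    f=K(c); v,u=np.mgrid[0:480,0:640]; z=c["range_z"].astype(float)
    P=np.stack([(u-c["cx"])/f*z,(v-c["cy"])/f*z,z],-1)
    W=(P-np.array(c["t"]))@np.array(c["R"]); W[z<=0]=np.nan
    return W
def ray(c,u,v,h):
    R=np.array(c["R"]);o=-R.T@np.array(c["t"]);d=R.T@np.array([(u-c["cx"])/K(c),(v-c["cy"])/K(c),1.])
    return o+d*(h-o[2])/d[2]
def proj(c,X):
    p=np.array(c["R"])@np.array(X,float)+np.array(c["t"]); return c["cx"]+K(c)*p[0]/p[2],c["cy"]+K(c)*p[1]/p[2]
def down(yaw):  # tool z down, tool y (closing) along world direction yaw+90
    c,s=np.cos(yaw),np.sin(yaw)
    return np.array([[c,s,0],[s,-c,0],[0,0,-1.]])
E
python3 - <<'E'
from h import *
import pickle
s=read_state();print(s["clock"],s["width"],nose_length,s["eef_rot"],s["wrist_force"])
for n in("top","side"):
    c=capture(n);pickle.dump(c,open(n+"0.pkl","wb"));cv2.imwrite(f"pics/{n}0.png",c["frame"])
    R=np.array(c["R"]);print(n,-R.T@c["t"],R[2],K(c),c["cx"],c["cy"],(c["range_z"]>0).mean())
E
```

```text
pics
0.0 85.18837254001114 14.0 [[-9.66446740e-01  2.56866879e-01 -3.23273117e-04]
 [ 2.56867065e-01  9.66445451e-01 -1.58158930e-03]
 [-9.38320740e-05 -1.61156004e-03 -9.99998697e-01]] [0.68995642 0.63775942 0.30088315]
top [ 370.95000268   74.6965251  1237.11204059] [ 0.11066895 -0.05808065 -0.99215877] 460.1624289943646 321.7513006127335 230.24916601394204 0.9960904947916667
side [ -245.23098601 -1336.78316572   730.31925564] [ 0.45757774  0.81340625 -0.35915579] 578.2403633132157 318.49392561256747 238.63084044459433 0.7096875
```

View pics/top0.png

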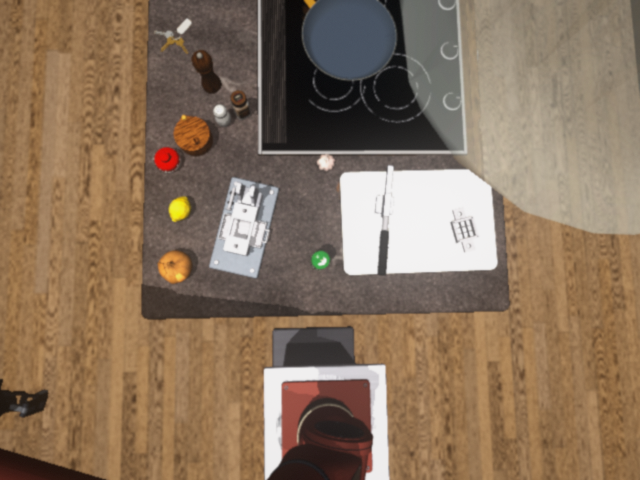

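View pics/side0.png

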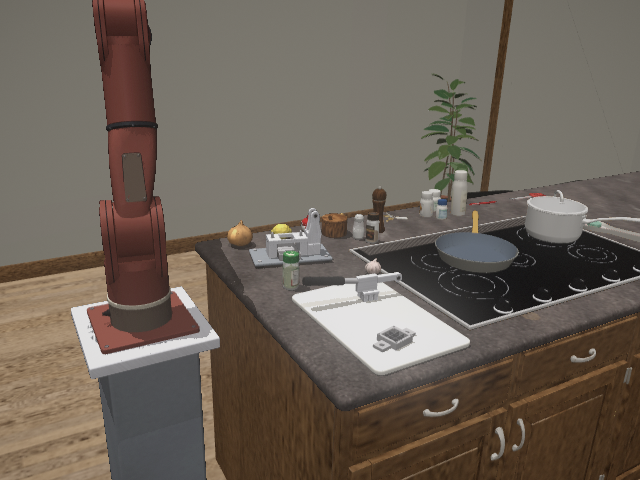

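```bash
python3 - <<'E'
from h import *
import pickle
T=pickle.load(open("top0.pkl","rb"));S=pickle.load(open("side0.pkl","rb"))
W=world(T)
for n,(u,v) in dict(board=(420,240),table=(300,290),plate=(225,262)).items():
    p=W[v-3:v+4,u-3:u+4].reshape(-1,3);print(n,p.mean(0),p[:,2].std())
f=lambda c,x,y,w,h,s:cv2.resize(c["frame"][y:y+h,x:x+w],None,fx=s,fy=s,interpolation=cv2.INTER_CUBIC)
a=f(T,205,172,85,110,5);b=f(T,440,200,50,55,5);l=f(T,360,160,50,120,4)
M=np.zeros((600,800,3),np.uint8);M[:550,:425]=a;M[:275,430:680]=b;M[280:480,430:800]=f(S,355,310,74,40,5);
cv2.imwrite("pics/m1.png",M)
a=f(S,240,200,100,75,4);b=f(S,295,250,120,60,4)
M=np.zeros((560,700,3),np.uint8);M[:300,:400]=a;M[310:550,:480]=b;M[:480,490:690]=l;cv2.imwrite("pics/m2.png",M)
E
```

```text
board [ 477.74219787 -262.83833876   13.26142276] 2.2183089005555257
table [ 3.49502206e+02  6.32193145e+01 -9.57542842e-02] 2.1950385154609644
plate [426.36972749 258.83982171  16.41143873] 2.3315444003331813
```

View pics/m1.png

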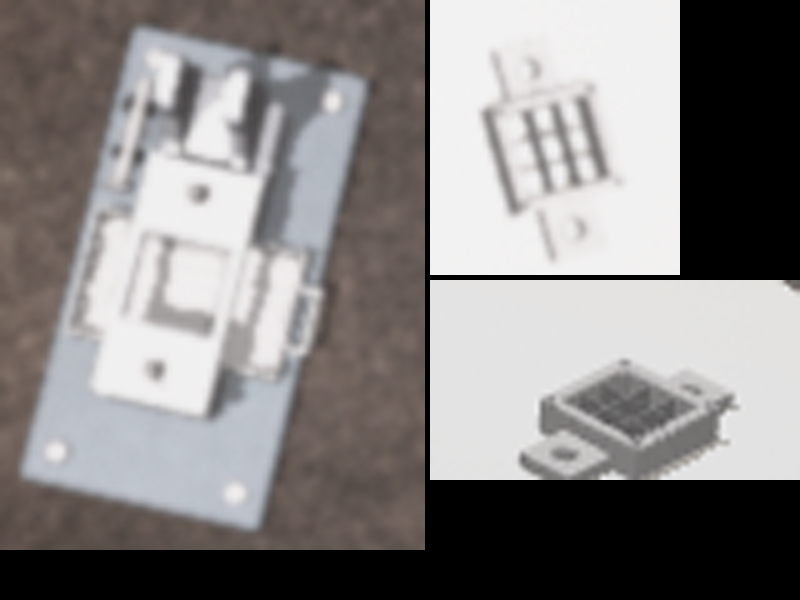

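View pics/m2.png

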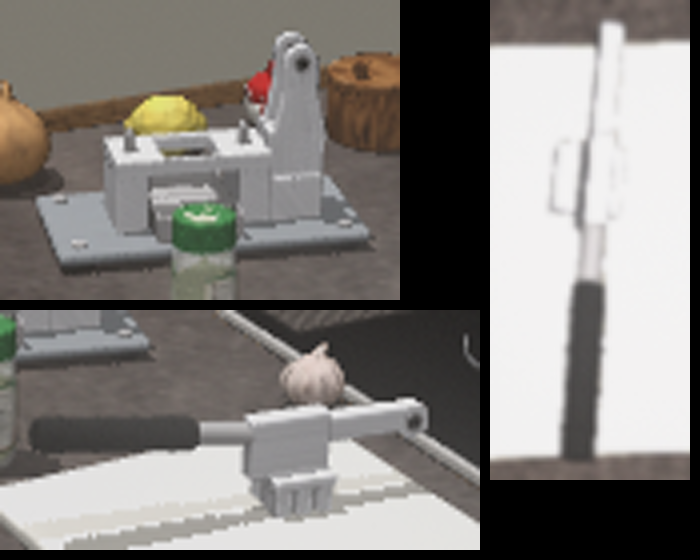

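```bash
python3 - <<'E'
from h import *
import pickle
D=[]
for n in("top","side"):
    L=[capture(n) for _ in range(8)];c=L[0]
    z=np.stack([l["range_z"] for l in L]).astype(float);z[z<=0]=np.nan
    c["range_z"]=np.nan_to_num(np.nanmedian(z,0));c["frame"]=np.mean([l["frame"] for l in L],0).astype(np.uint8)
    pickle.dump(c,open(n+"1.pkl","wb"));D.append(c)
T,S=D
W=world(T)
def reg(x0,y0,x1,y1,zl,zh):
    m=np.zeros((480,640),bool);m[y0:y1,x0:x1]=True
    return m&(W[...,2]>zl)&(W[...,2]<zh)
def rect(n,m):
    p=W[m];r=cv2.minAreaRect(p[:,:2].astype(np.float32));
    print(n,m.sum(),"mean",p.mean(0).round(1),"rect",np.round(r[0],1),np.round(r[1],1),round(r[2],1),"sd",p[:,2].std().round(2))
rect("table",reg(280,275,320,300,-20,20));rect("board",reg(410,180,440,260,0,30))
rect("bed",reg(205,172,290,282,69,83))
rect("plate+",reg(205,172,290,282,8,300))
rect("fork",reg(205,172,290,205,140,175))
rect("grid",reg(440,200,490,255,27,40))
rect("grid+ears",reg(440,200,490,255,18.5,40))
rect("lever",reg(365,160,405,280,45,130))
hsv=cv2.cvtColor(T["frame"],cv2.COLOR_BGR2HSV)
g=reg(370,225,395,280,45,130)&(hsv[...,2]<110);rect("grip",g)
for v in range(160,280,6):
    m=reg(365,v,405,v+6,45,140)
    if m.sum(): print(v,m.sum(),W[m].mean(0).round(1))
for n,a in dict(spice=(300,240,335,275,40,140),onion=(150,240,200,290,30,140),lemon=(160,190,195,225,20,100)).items(): rect(n,reg(*a))
print("fork per side");print(W[reg(205,172,290,205,140,175)].round(0)[::4])
# frame depth in grid colour
for h in (75,93): print(h,ray(T,244.8,210.6,h).round(1),ray(T,236.2,246,h).round(1), 'side',ray(S,272.5,232,h).round(1),ray(S,301,231,h).round(1))
E
```

```text
table 1000 mean [ 3.575e+02  6.440e+01 -2.000e-01] rect [357.5  64.4] [104.3  63.7] 89.0 sd 1.01
board 2400 mean [ 533.9 -277.5   13.8] rect [ 534.8 -277.9] [ 81.8 219.7] 87.6 sd 0.98
bed 837 mean [509.3 212.5  75. ] rect [529.5 208.1] [ 58.4 169.5] 76.1 sd 1.49
plate+ 4609 mean [514.  208.2  37. ] rect [518.7 209.2] [133.  249.9] 76.3 sd 33.28
fork 112 mean [590.8 191.7 153.7] rect [591.8 192.2] [42.1 26.1] 75.9 sd 5.15
grid 265 mean [ 503.5 -381.5   31. ] rect [ 503.8 -381.2] [59.3 60.5] 13.3 sd 1.59
grid+ears 565 mean [ 503.6 -380.9   26.2] rect [ 503.9 -381.2] [119.5  60.4] 13.4 sd 4.78
lever 866 mean [ 514.4 -153.7   84.2] rect [ 526.2 -156.7] [ 23.6 286.7] 82.6 sd 10.52
grip 328 mean [ 438.  -144.2   94.3] rect [ 440.1 -144.6] [ 19.9 112.8] 83.7 sd 4.66
166 39 [ 660.4 -172.6   74. ]
172 39 [ 644.8 -170.7   74.8]
178 38 [ 628.3 -168.9   75.1]
184 37 [ 612.9 -166.5   75.1]
190 41 [ 596.3 -164.2   76.3]
196 50 [ 580.7 -161.7   76.8]
202 50 [ 565.4 -159.5   76.7]
208 53 [ 549.6 -157.6   75.6]
214 45 [ 534.6 -155.9   75.1]
220 36 [ 518.2 -154.4   79.2]
226 39 [ 501.8 -152.9   82.6]

[... 522 characters left out ...]
 157.]
 [605. 202. 152.]
 [602. 203. 157.]
 [599. 206. 158.]
 [600. 175. 154.]
 [596. 210. 159.]
 [599. 202. 146.]
 [597. 171. 154.]
 [594. 208. 158.]
 [594. 177. 159.]
 [598. 170. 140.]
 [592. 206. 156.]
 [591. 175. 160.]
 [590. 210. 156.]
 [589. 180. 158.]
 [591. 171. 151.]
 [588. 206. 154.]
 [587. 175. 158.]
 [585. 211. 153.]
 [584. 177. 159.]
 [584. 214. 147.]
 [583. 183. 154.]
 [583. 173. 153.]
 [580. 180. 156.]
 [578. 183. 152.]
 [580. 174. 144.]
 [576. 176. 150.]]
75 [553. 201.  75.] [463.4 222.4  75. ] side [483.5 263.2  75. ] [571.3 232.4  75. ]
93 [550.2 199.1  93. ] [461.9 220.1  93. ] side [463.5 219.2  93. ] [548.9 189.3  93. ]<stdin>:7: RuntimeWarning: All-NaN slice encountered
```

```bash
python3 - <<'E'
from h import *
import pickle
T=pickle.load(open("top1.pkl","rb"));S=pickle.load(open("side1.pkl","rb"))
W=world(T);W2=world(S)
a=np.radians(-13.8);C=np.array([507,211.5]);ax=np.array([np.cos(a),np.sin(a)]);ay=np.array([-ax[1],ax[0]])
for n,w in(("top",W),("side",W2)):
    q=w[...,:2]-C;x=q@ax;y=q@ay;z=w[...,2]
    m=(z>70)&(z<79)&(abs(y)<45)&(x>-90)&(x<70)
    strip=m&(abs(abs(x)-40)<18)
    print(n,"bed x edges",np.nanpercentile(x[m&(abs(y)<25)],[1,3]).round(1),"y edges",np.percentile(y[strip],[1.5,50,98.5]).round(1),"z",z[m].mean().round(1))
    for xa in(-60,-40,-25,30,40,50):
        s=m&(abs(x-xa)<6);print(xa,np.percentile(y[s],[3,97]).round(1),end=' ')
    for s in(-46,46):
        d=(z>83)&(z<110)&(abs(x-s)<15)&(abs(y)<15);print("dowel",s,d.sum(),x[d].mean().round(1),y[d].mean().round(1),z[d].max().round(1))
    f=(z>135)&(z<175)&(abs(x-88)<25)&(abs(y)<40)
    for k in(-1,1): ff=f&(y*k>0);print("cheek",k,ff.sum(),x[ff].mean().round(1),y[ff].mean().round(1))
# triangulate dowel tops
def tri(p,q):
    A=[]
    for c,(u,v) in((T,p),(S,q)):
        R=np.array(c["R"]);P=np.hstack([R,np.array(c["t"]).reshape(3,1)]);k=K(c);P=np.array([[k,0,c["cx"]],[0,k,c["cy"]],[0,0,1]])@P
        A+=[u*P[2]-P[0],v*P[2]-P[1]]
    A=np.array(A);return np.linalg.lstsq(A[:,:3],-A[:,3],rcond=None)[0]
print(tri((244.5,210.3),(300.6,230)),tri((235.9,245.7),(272.1,231.5)))
f=lambda c,x,y,w,h,s:cv2.resize(c["frame"][y:y+h,x:x+w],None,fx=s,fy=s,interpolation=cv2.INTER_NEAREST)
M=np.zeros((600,800,3),np.uint8);M[:600,:400]=f(T,225,200,40,60,10);M[:300,400:800]=f(S,264,222,50,30,8) if 0 else f(S,266,224,40,30,10);M[300:,400:]=f(S,280,195,40,30,10)
cv2.imwrite("pics/m3.png",M)
E
```

```text
top bed x edges [-61.2 -59.9] y edges [-26.7   1.2  30.4] z 74.9
-60 [-25.3  29.9] -40 [-25.3  28.9] -25 [-25.7  29.5] 30 [-25.7  28.7] 40 [-26.1  28.7] 50 [-26.3  29.3] dowel -46 10 -46.5 1.3 93.3
dowel 46 11 45.8 1.3 93.3
cheek -1 60 85.8 -15.7
cheek 1 58 85.8 17.0
side bed x edges [-60.9 -60.7] y edges [-31.3  -9.6  29.6] z 74.6
-60 [-28.6  29.5] -40 [-28.9  17.8] -25 [-31.5  25.7] 30 [-31.2  23.3] 40 [-31.2  29.1] 50 [-29.2  14.1] dowel -46 7 -45.6 -2.3 92.2
dowel 46 8 46.1 -1.2 92.9
cheek -1 64 88.2 -19.6
cheek 1 38 83.6 13.8
[551.95753128 199.42933982  92.45158065] [462.70101502 220.61731754  94.33164283]
```

View pics/m3.png

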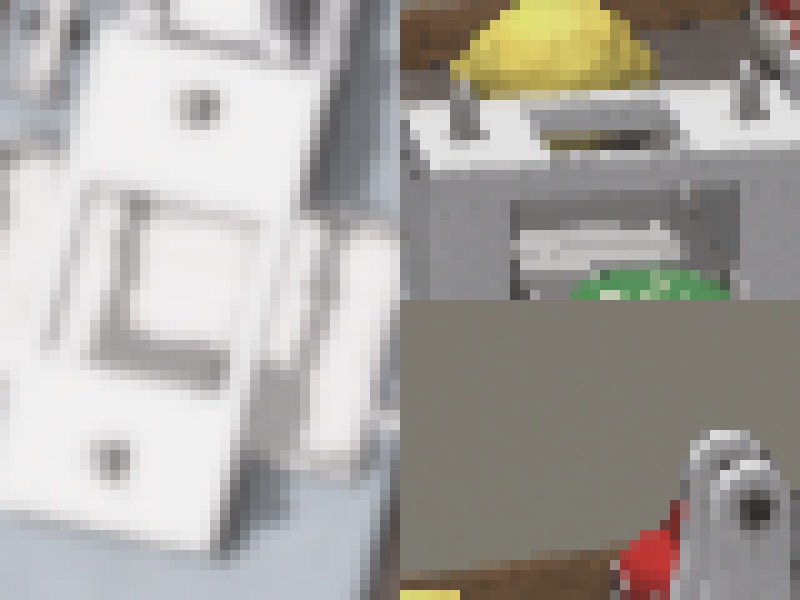

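```bash
python3 - <<'E'
from h import *
y=np.radians(13.4);R=down(y);g=np.array([503.8,-381.2])
goto([*g,180],R);print(read_state()["q"])
set_gripper(74);movel([*g,60]);movel([*g,29.5],60);print(read_state()["wrist_force"],read_state()["clock"])
set_gripper(50,60);s=read_state();print(s["width"],s["gripper_force"],s["wrist_force"],s["tool_pos"])
movel([*g,120],100);s=read_state();print(s["width"],s["gripper_force"],s["wrist_force"],s["clock"])
yc=np.radians(-13.8)
goto([*g,230],R)
goto([507.3,212,230],down(yc));print(read_state()["q"]);movel([507.3,212,150],100)
s=read_state();print(s["width"],s["wrist_force"],s["clock"],s["tool_pos"])
import pickle
for n in("top","side"):
    L=[capture(n) for _ in range(4)];c=L[0]
    z=np.stack([l["range_z"] for l in L]).astype(float);z[z<=0]=np.nan
    c["range_z"]=np.nan_to_num(np.nanmedian(z,0));pickle.dump(c,open(n+"2.pkl","wb"))
    M=c["frame"];u,v=(205,172) if n=="top" else (235,160)
    cv2.imwrite(f"pics/{n}2.png",cv2.resize(M[v:v+110,u:u+110],None,fx=5,fy=5,interpolation=cv2.INTER_CUBIC))
a,b=cv2.imread("pics/top2.png"),cv2.imread("pics/side2.png")
cv2.imwrite("pics/m4.png",cv2.resize(np.hstack([a,b]),(800,400)))
E
```

```text
[-15.31221665  35.38485132  69.62608717  93.7425839  -34.15438268
  75.27718495 -16.53659086]
[ 0.57224464 -0.12956508  0.68526412] 6.4833
58.135145538342165 65.21219372749329 [-0.55075644  0.99878863  5.61529178] [ 504.07965472 -381.7820796    30.4357957 ]
58.10452712385149 64.42877769470215 [-0.47554276 -0.78098025 -2.43324517] 7.825
[ -87.37295502   16.55570811   71.98785462  101.68047517  -16.37770506
   73.7109643  -115.277824  ]
58.00784312860589 [ 0.09835456  0.6793913  -1.76253878] 11.4167 [507.75083446 212.02411751 150.54194871]<stdin>:15: RuntimeWarning: All-NaN slice encountered
```

View pics/m4.png

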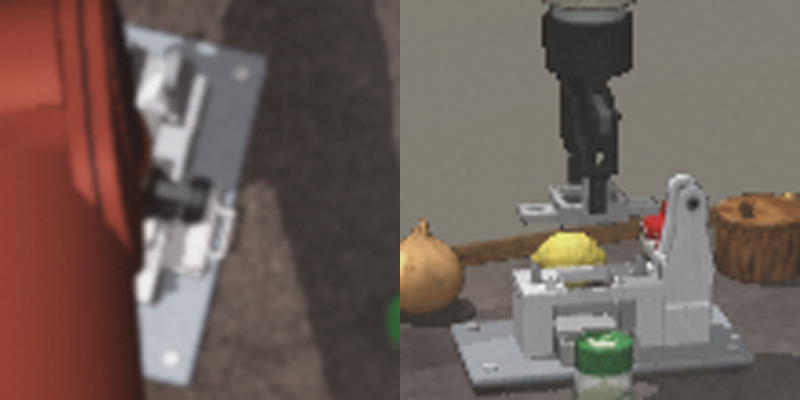

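```bash
python3 - <<'E'
from h import *
import pickle
S=pickle.load(open("side2.pkl","rb"));W=world(S)
a=np.radians(-13.8);C=np.array([507.3,212]);ax=np.array([np.cos(a),np.sin(a)]);ay=np.array([-ax[1],ax[0]])
q=W[...,:2]-C;x=q@ax;y=q@ay;z=W[...,2]
m=(z>130)&(z<160)&(abs(y)<50)&(abs(x)<70)
f=m&(y<-20)&(abs(x)<38); print("front face",f.sum(),np.percentile(x[f],[2,98]).round(1),np.median(y[f]).round(1),np.percentile(z[f],[2,50,98]).round(1))
e1=m&(x<-36);e2=m&(x>36)&(x<66)
for e in(e1,e2):print("ear",e.sum(),np.percentile(x[e],[1,3,97,99]).round(1),np.percentile(y[e],[2,50,98]).round(1),np.percentile(z[e],[5,50,95]).round(1))
top=m&(abs(x)<38)&(z>148);print("top",np.percentile(x[top],[2,98]),np.percentile(y[top],[2,98]))
s=abs(x)<70;b=s&(z>70)&(z<79)&(abs(y)<34);print("bed",np.percentile(x[b],[.5,1,3]).round(1),np.percentile(y[b],[2,98]).round(1))
# pixel positions: hole in near ear
u,v=235,160
print([proj(S,[*(C+xx*ax),zz]) for xx,zz in((-46,142),(46,142),(-46,93),(46,93))])
g=cv2.cvtColor(S["frame"],cv2.COLOR_BGR2GRAY)
print(g[214:224,262:290])
E
```

```text
front face 130 [-30.   28.5] -31.0 [134.1 146.  159. ]
ear 43 [-59.9 -59.6 -37.9 -37.3] [-21.6 -11.3  10.6] [136.2 140.2 143.2]
ear 41 [36.8 37.2 59.4 59.7] [-18.3  -9.7  14.1] [134.6 141.6 143.1]
top [-30.08490155  29.00682319] [-44.17382141  30.39739776]
bed [-61.4 -61.1 -60.2] [-31.7  29.2]
[(np.float64(271.6688986288845), np.float64(216.9425928477385)), (np.float64(300.3743077771828), np.float64(215.1435833540657)), (np.float64(271.7425112888401), np.float64(231.66440399639174)), (np.float64(300.17312548197134), np.float64(229.69873620272728))]
[[125 125 125 125 125 124 125 125 125 125 125 126 124 125 105 150 193 140
   75  74  73  72  82 106 100  50  51  51]
 [125 124 125 124 125 125 124 125 124 124 125 125 125 124 123 112 163 191
  134  78  77  69  79 114  98  49  50  63]
 [125 124 125 125 125 140 171 170 171 161 166 171 171 173 173 105  96 160
  177 164 145 173 171 131  98  50  52  54]
 [125 124 125 125 125 110 175 175 140 128 122 124 161 195 196 142 102 120
  124 125 115 128 125 116  97  51  49  49]
 [124 125 125 124 124 104 157 193 190 190 190 173 176 182 167 158 123 114
  113 114 109 114 108 119 113  49  49  62]
 [125 125 124 125 123 122 114 128 129 132 129 126 128 123 122 118 109 112
  115 113 114 113 109 112 115 110 109 111]
 [124 125 125 125 125 125  89 107 113 113 113 113 114 114 113 113 106 112
  114 115 114 114 109 110 111 111 111 109]
 [125 124 124 125 124 124 120  75 123 124 123 123 123 123 123 124 122 112
  114 115 115 115 109 108 109 111 108  88]
 [125 124 125 125 125 125 125 120 126 125 124 125 125 125 125 125 125  64
  121 116 111 105  95  91  89  89  88  86]
 [124 125 124 125 125 124 125 124 124 125 126 126 117 115 113 106 108  95
   84  82  84  86  81  84  84  80  75  79]]
```

```bash
cat >> h.py <<'E'
def descend(xy,z0,z1,step,fmax):
    f0=np.array(read_state()["wrist_force"])
    z=z0
    while z>z1:
        z=max(z-step,z1); movel([*xy,z],30)
        s=read_state(); df=np.array(s["wrist_force"])-f0
        print(round(z,1),np.round(s["tool_pos"],1),df.round(1),np.round(s["moment"],2))
        if np.linalg.norm(df)>fmax: return z,df
    return z,df
E
python3 - <<'E'
from h import *
c=[507.0,212.2]
movel([*c,114],60)
print(descend(c,114,100,2,12),read_state()["clock"],read_state()["width"])
E
```

```text
112 [507.1 212.3 112.1] [-0.6  0.9 -0.2] [-0.02  0.01 -0.02]
110 [506.9 212.2 109.9] [-0.5  0.5 -1.5] [-0.01 -0.    0.  ]
108 [506.9 212.2 107.9] [-0.5  0.6 -0.3] [0.01 0.03 0.  ]
106 [506.9 212.2 105.9] [0.2 0.5 0. ] [ 0.07 -0.03 -0.03]
104 [507.  212.2 103.9] [-0.3 -0.6  0.4] [ 0.04 -0.03 -0.02]
102 [507.1 212.2 102. ] [-0.1  0.9 -0.9] [ 0.04 -0.17  0.01]
100 [507.1 212.2 100. ] [ 0.   1.3 -0.8] [ 0.09 -0.25 -0.01]
(100, array([ 0.01789188,  1.2799008 , -0.8123788 ])) 14.3167 58.09972236655949
```

```bash
python3 - <<'E'
from h import *
c=[507.0,212.2]
z,df=descend(c,100,88.5,1,9)
import pickle
S=capture("side");W=world(S)
u,v=235,160
cv2.imwrite("pics/m5.png",cv2.resize(S["frame"][190:270,240:340],None,fx=6,fy=6,interpolation=cv2.INTER_CUBIC))
print(read_state()["clock"])
E
```

```text
99 [507.1 212.2  99. ] [ 1.  -1.3  0.8] [ 0.02 -0.29  0.07]
98 [507.1 212.2  98. ] [1.1 0.4 0.1] [-0.03 -0.38  0.02]
97 [507.1 212.2  97. ] [ 2.2 -0.9  1.1] [-0.01 -0.5   0.03]
96 [507.1 212.2  96. ] [ 1.7 -0.2  1.1] [ 0.01 -0.42  0.04]
95 [507.1 212.2  95. ] [ 2.  -0.9  1.1] [-0.05 -0.49 -0.03]
94 [507.1 212.2  94. ] [ 1.4 -0.9  0.3] [-0.04 -0.55  0.01]
93 [507.1 212.2  93. ] [ 2.7 -1.1  1.9] [-0.05 -0.62 -0.06]
92 [507.1 212.2  92. ] [ 2.6 -0.2  1.3] [-0.07 -0.63  0.01]
91 [507.1 212.2  91.4] [ 0.4 -1.3  8.1] [-0.27 -0.08  0.07]
90 [507.2 212.2  91.3] [-5.9 -3.7 23.3] [-0.71  1.22  0.  ]
16.8667
```

View pics/m5.png

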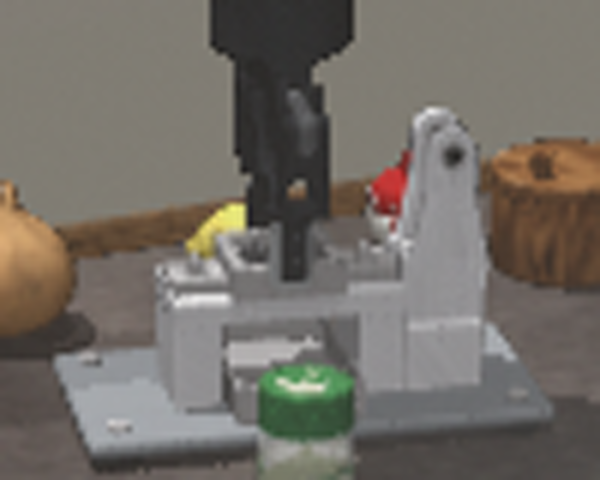

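```bash
python3 - <<'E'
from h import *
import pickle
c=[507.0,212.2]
movel([*c,91.3],20);sleep(.2);print(read_state()["wrist_force"])
set_gripper(72,60);movel([*c,130],60);movel([*c,230],150);print(read_state()["wrist_force"])
R=down(np.radians(-7.45));b=[560.2,-160.2]
goto([*b,200],R);print(read_state()["q"],read_state()["clock"])
S=capture("side");pickle.dump(S,open("side3.pkl","wb"));W=world(S)
T=capture("top");pickle.dump(T,open("top3.pkl","wb"));WT=world(T)
a=np.radians(-13.8);C=np.array(c);ax=np.array([np.cos(a),np.sin(a)]);ay=np.array([-ax[1],ax[0]])
for n,w in(("side",W),("top",WT)):
    q=w[...,:2]-C;x=q@ax;y=q@ay;z=w[...,2]
    print(n)
    for lo,hi in((-58,-51),(-41,-33),(-28,-24),(24,28),(33,41),(51,58)):
        m=(x>lo)&(x<hi)&(abs(y)<9)&(z>70)&(z<110);print(lo,m.sum(),np.median(z[m]).round(1),end='; ')
    f=(z>88)&(z<98)&(abs(x)<36)&(abs(y)<36);print("frame",f.sum(),np.percentile(x[f],[2,98]).round(1),np.percentile(y[f],[2,98]).round(1))
A=cv2.resize(S["frame"][205:275,240:340],(600,420),interpolation=cv2.INTER_CUBIC)
cv2.imwrite("pics/m6.png",A)
E
```

```text
[ 1.32093997 -0.53944622  4.90432372]
[-0.72284558 -0.57545738  0.31835328]
[-45.38461708  30.97604477  77.27080108  99.51135028 -31.27203214
  75.34528728 -58.75018593] 20.625
side
-58 5 83.0; -41 4 83.9; -28 3 93.4; 24 4 93.7; 33 4 83.0; 51 4 82.8; frame 125 [-30.3  30.1] [-34.3  31.8]
top
-58 22 83.3; -41 23 83.0; -28 13 93.2; 24 11 92.7; 33 24 82.5; 51 23 83.6; frame 303 [-29.8  29.1] [-28.9  30.6]
```

View pics/m6.png

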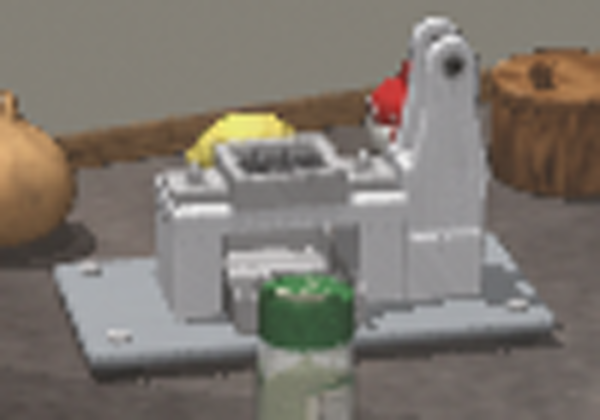

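The picture shows the grid seated flat on the bed, with dowel tips in both ears (about 193,180 and 368,160 in the crop). Depth confirms it: ears at 83 mm, frame top at 93 mm. Next, the lever.

```bash
python3 - <<'E'
from h import *
b=[560.2,-160.2]
set_gripper(45,60);movel([*b,110],150);movel([*b,63],60);print(read_state()["wrist_force"])
set_gripper(5,110);s=read_state();print(s["width"],s["gripper_force"],s["wrist_force"],s["tool_pos"],s["moment"])
movel([*b,75],40);sleep(.3);s=read_state();print(s["width"],s["gripper_force"],s["wrist_force"],s["moment"],s["eef_rot"].T@s["moment"] if hasattr(s["eef_rot"],'T') else '')
movel([*b,110],60);sleep(.2);s=read_state();print(s["width"],s["wrist_force"],s["moment"],s["clock"])
S=capture("side");W=world(S)
a=np.radians(-7.45);ax=np.array([np.cos(a),np.sin(a)]);q=W[...,:2]-np.array(b);x=q@ax;y=q@np.array([-ax[1],ax[0]]);z=W[...,2]
m=(abs(y)<12)&(z>70)&(z<170)
for k in range(-185,125,15):
    mm=m&(abs(x-k)<7.5)
    if mm.sum()>2: print(k,mm.sum(),np.percentile(z[mm],[5,95]).round(1),np.median(y[mm]).round(1))
print("ends",x[m&(x<-100)&(x>-200)].min(),x[m&(x>60)&(x<130)].max())
cv2.imwrite("pics/m7.png",cv2.resize(S["frame"][210:310,290:430],None,fx=5,fy=5,interpolation=cv2.INTER_CUBIC))
E
```

```text
[-0.44258983  0.56947874  0.04949812]
14.223120986605556 107.1650755405426 [-1.20370825 -3.42921959  2.75535404] [ 560.38971446 -160.82377147   63.42662804] [-0.53887254  0.06642708  0.01722252]
14.439881186167607 107.17354416847229 [ 0.47289998 -0.31124298 -7.26873627] [ 0.00461546 -0.01292183 -0.01008602] [0.00625445 0.01221444 0.0100843 ]
14.100834247757266 [ 0.43760964  0.36766898 -5.83062567] [0.01338655 0.03867158 0.00878232] 24.8417
-185 4 [132.7 149. ] -6.8
-170 49 [128.9 149. ] -5.7
-155 44 [128.7 147.7] -8.3
-140 42 [126.2 145.7] -8.3
-125 35 [123.9 143.2] -7.3
-110 39 [121.4 141. ] -7.5
-95 37 [119.4 138.6] -7.8
-80 35 [117.2 137.2] -7.1
-65 32 [115.7 134.9] -6.5
-50 30 [114.  128.8] -5.6
-35 31 [111.9 126.5] -5.3
-20 99 [ 90.4 165.4] -6.2
-5 80 [ 73.2 163.9] -1.9
10 22 [ 86.9 145.6] -8.3
25 62 [ 88.  125.8] -7.9
40 42 [ 98.7 123.7] -6.6
55 36 [106.3 125.2] -6.2
70 38 [107.4 124.4] -7.1
85 38 [105.7 123.8] -6.1
100 42 [102.7 123. ] -5.5
115 6 [103.6 118.3] -3.9
ends -179.3767363208148 112.65014461650865
```

View pics/m7.png

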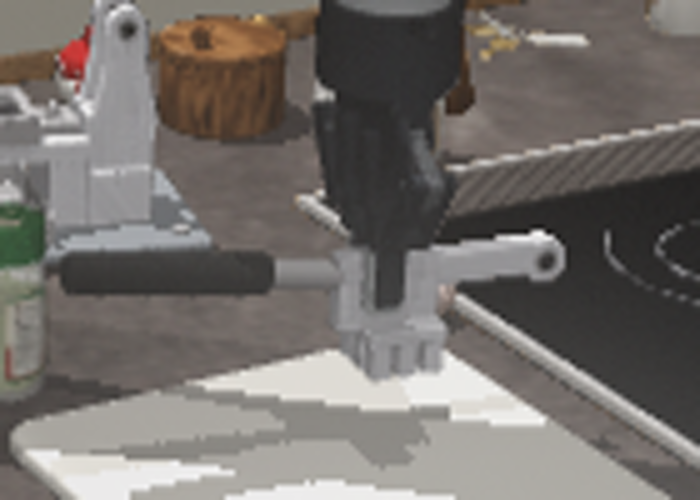

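```bash
python3 - <<'E'
from h import *
import pickle
movel([560.2,-160.2,240],120)
a=np.radians(-13.8);R=down(a);ax=np.array([np.cos(a),np.sin(a)]);ay=np.array([-ax[1],ax[0]])
C=np.array([507.1,212.2]);t=C-10*ax
goto([*t,240],R);s=read_state();print(s["width"],s["wrist_force"],s["moment"],s["clock"],s["q"])
movel([*t,197],60);sleep(.3);s=read_state();print(s["width"],s["wrist_force"],s["moment"],s["clock"],s["tool_pos"])
S=capture("side");T=capture("top");pickle.dump((S,T),open("f.pkl","wb"))
for n,c in(("side",S),("top",T)):
    W=world(c);q=W[...,:2]-C;x=q@ax;y=q@ay;z=W[...,2];print(n)
    m=(abs(y)<25)&(z>172)&(z<270)
    for k in list(range(-190,-40,20))+[40,50,60,70,80,90,100]:
        mm=m&(abs(x-k)<6)
        if mm.sum()>2: print(k,mm.sum(),np.percentile(z[mm],[5,95]).round(1),np.percentile(y[mm],[5,50,95]).round(1))
    e=m&(x>60)&(x<130);print("eye end",np.percentile(x[e],[98,100]) if e.any() else '')
    f=(z>135)&(z<168)&(abs(x-88)<25)&(abs(y)<40)
    for k in(-1,1): ff=f&(y*k>0);print("cheek",k,ff.sum(),x[ff].mean().round(1),y[ff].mean().round(1))
A=cv2.resize(S["frame"][155:275,215:355],None,fx=4,fy=4,interpolation=cv2.INTER_CUBIC);cv2.imwrite("pics/m8.png",A)
E
```

```text
14.419322977413643 [ 1.16963628  0.18264905 -7.46129561] [ 0.01741984 -0.01062956  0.02593637] 27.5417 [ -91.85605533   15.54257019   75.77021795  101.98554789  -15.59564983
   74.64752958 -116.29120928]
14.459891855126273 [-0.08666849  0.66716229 -7.01417795] [-0.02028519  0.01743811  0.03203583] 28.7083 [497.4757132  214.68826315 197.20683782]
side
-190 9 [220.3 236.4] [-12.1  -4.1   3.5]
-170 30 [216.3 234.3] [-16.6  -9.4   2.6]
-150 33 [211.7 231.8] [-16.4  -9.5   1. ]
-130 28 [210.7 229.2] [-16.1  -9.7  -3. ]
-110 28 [206.4 226.6] [-14.9 -10.    2. ]
-90 28 [204.6 223.5] [-13.2  -8.2  -2.7]
-70 21 [203.4 220.1] [-13.3  -6.1   2.2]
-50 20 [202.  214.5] [-13.6  -5.4  -0.3]
40 28 [195.6 211.8] [-15.2  -9.1   2. ]
50 28 [196.  212.3] [-13.9  -8.3   2.6]
60 27 [192.4 211.7] [-13.1  -6.9   2.6]
70 28 [193.9 211. ] [-12.9  -6.5   1.4]
80 28 [191.1 212.9] [-14.1  -8.4  -1. ]
90 28 [188.9 211.6] [-15.   -8.2  -0.3]
100 12 [192.5 206.8] [-11.7  -6.   -2.1]
eye end [100.2768425  100.76122894]
cheek -1 62 87.6 -20.7
cheek 1 37 83.5 12.7
top
40 8 [195.5 210.4] [-6.1 -5.4 -0.6]
50 29 [197.6 213.3] [-5.9 -2.3  4. ]
60 37 [199.6 214.1] [-6.1 -0.7  6.3]
70 38 [203.4 213.8] [-6.3 -0.9  6.8]
80 39 [196.6 212.9] [-6.4 -1.2  7. ]
90 39 [196.  213.2] [-6.9 -1.2  5.8]
100 20 [198.6 209.9] [-6.7 -1.4  6.4]
eye end [100.13625923 100.62328995]
cheek -1 60 85.9 -16.4
cheek 1 24 86.3 19.1
```

View pics/m8.png

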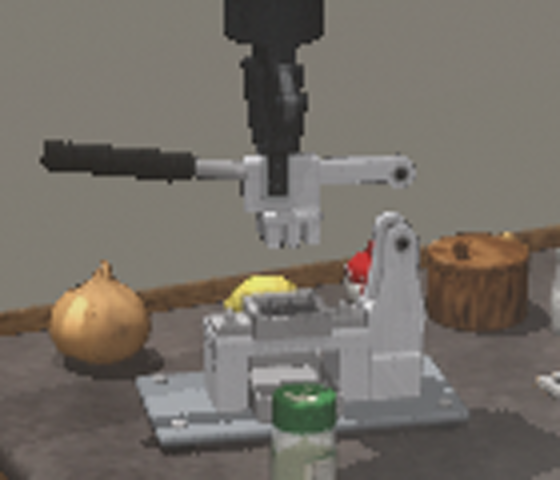

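```bash
python3 -c "
from h import *
print(read_state()['clock'],sign_off())"
```

```text
the job is handed in; nothing more can be done
28.8083 None
```

The job is handed in at 28.8 s: the grid is flush on both dowels, and the lever is held level about 4 cm above the fork, eye over the slot and pusher over the grid, with the onion, lemon and jar left alone.

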